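# Click a bench marker ready against the stop

### The job

Take the square-barrelled marker out of the sloping cradle and, holding it, push its end button fully home against the front of the upright steel stop, so that the writing tip comes out. Then lay the marker level in both forks of the low pen rest, about centred along it (either way round), let go and leave it there at rest. Do not disturb the other things on the bench.

Things in the scene. Friction and masses are not known exactly. Their poses are not given: they have to be found in the camera images.
- marker: White square-barrelled pen, 24 x 24 mm, about 70 g. Origin: mid-section, near its centre of mass; x along the pen to the button end, z out of the clip face. Barrel x -70 to +65 mm, tapered round nose to -90, round black button (16 mm across) out to +81. Clip: 3 mm raised strip on the +z face, x +32 to +60. Starts in the sloping cradle, button end up.
- button (a joint): How far the marker's end button is in: 0 out, 0.010 m fully home (its end then at marker x = +71 mm). Slides with about 5 N of friction, no return spring, stays where pushed; starts 0 to 2 mm in. A thin black writing tip comes out of the nose by the same amount.
- button_end (a point): Centre of the button's flat outer end; moves with the button.
- cradle: Fixed sloping cradle: grey base 160 x 80 x 8 mm (origin: centre of its underside), two dark open forks on a 35 degree slope rising along its own +x. Forks 40 mm up and down the slope from cradle_seat, 8 mm thick, notch 29 mm wide, arms 4 mm above the marker's mid-line, a foot plate under the nose. Between the forks 72 mm of barrel is free at both sides; a 24 mm wide spine runs 18 mm below it.
- cradle_seat (a point): Point where the marker's origin sits at the start, 105 mm above the bench over the cradle's origin.
- stop: The bench stop: an upright steel plate bolted down, 140 mm wide, 110 mm high, 10 mm thick, braced from behind. Origin at the middle of the lower edge of its front face; the front face is plain, upright and looks along the stop's own -x (roughly to the robot); y along the plate, z up.
- stop_face (a point): Point on the stop's front face, on its middle line, 80 mm above the bench.
- rest: Fixed level pen rest: grey base 150 x 80 x 6 mm (origin: centre of its underside, z up) with two dark upright open forks 40 mm each side of the middle along its own x, each 8 mm thick, open-topped notch 32 mm wide. Notch floors 34 mm above the bench, arm tops 50 mm.
- rest_seat (a point): Where the middle of the marker's barrel comes when it lies in both forks of the rest: 46 mm above the bench, over the rest's origin.
- dishes: Bystander, loose: three stacked shallow round dishes, 90 mm across, 43 mm high in all. Origin: centre of its underside.
- timer: Bystander, loose: white bench timer, 70 x 80 x 28 mm. Origin: centre of its underside.
- slide_box: Bystander, loose: flat closed slide box, 80 x 100 x 37 mm. Origin: centre of its underside.
- tip_box: Bystander, loose: box of tips with a clear lid, 90 x 125 x 65 mm. Origin: centre of its underside.
- beaker: Bystander, loose: glass beaker, 84 mm across, 100 mm high. Origin: centre of its underside.
- reagent: Bystander, loose: amber bottle, 70 mm across, 150 mm high. Origin: centre of its underside.
- jar: Bystander, loose: white screw-top jar, 64 mm across, 80 mm high. Origin: centre of its underside.
Not all that is in view belongs to the job. Leave any turquoise look-alike of the cradle alone.

How it is judged:
By the outcome, as a careful person would: the job done as asked, in the order asked, and still so for the second after the job is handed in, with the robot touching nothing.
It also fails if it takes over 56 s, if anything falls off the work surface, if the arm or the gripper's body presses on something with over 40 N, if the wrist force passes 120 N, or if a joint passes its speed limit or range.

### The arm

A 6-joint arm with a two-finger parallel gripper is mounted at the origin on the work surface. World frame = base frame: x ahead of the robot, y to its left, z up, the work surface at z = 0. Lengths are in m, angles in rad, forces in N, time in s.
With the tool pointing down it reaches from about 0.375 to 0.925 m from the base axis. Payload 5.7 kg.
Tool frame: the origin (TCP) lies midway between the tips of the shut fingers; the grasp point (between the pads) lies 19 mm behind it; z points along the fingers, x is the direction in which the jaws open and shut, and the axes are right-handed (so a half turn about z gives the same grasp; the last joint's range is limited). The gripper opens to 88 mm and grips with 3 to 60 N. Pads are 20 mm wide; open, the fingers measure 115 mm over their backs; the gripper's body (75 mm by 178 mm) begins 61 mm behind the grasp point.
Start: joints at [-0.115, 0.359, 1.51, -0, 1.272, -0.115], TCP at [0.6, -0, 0.223] pointing down, gripper open.
Joint ranges: [-2.97, 2.97], [-1.01, 2.36], [0.21, 2.38], [-0.96, 4.11], [0.2, 2.71], [-2.98, 2.98]. Speed limits (rad/s): [2.39, 2.39, 3.14, 3.14, 3.14, 3.14].

### API

Orientations are given as a unit quaternion [x, y, z, w].
In Python, from bench import move_ptp, servo_line, goto_joints, move_gripper, sleep, inverse_kinematics, capture, PlanningError, close_job, spot_in, silhouettes, current_clock, current_joint_pos, current_qvel, current_joint_torque, current_position, current_orientation, current_force, current_torque, current_finger_gap gives the robot as it stands. Calls block until the motion is done:
- move_ptp(position, orientation): joint-space move of the TCP to a pose.
- servo_line(position, orientation=None, rate=0.15, contact_N=None): straight line of the TCP; orientation=None keeps the orientation; rate is the mean speed in m/s. With contact_N (N) it stops when the force on the tool has changed by that much, and returns True; else False.
- goto_joints(angles): joint-space move.
- move_gripper(opening): finger opening in m; the grip force is fixed at half the most; returns when the fingers have stopped.
- sleep(seconds).
- inverse_kinematics(position, orientation): joint angles nearest the present ones, or None.
- capture(name): name is "scene" or "side" or "wrist"; returns a dict with "image" (400x640x3 uint8, blue, green, red), "range_z" (400x640 float32, m along the optical axis (not along the pixel's ray), 0 where there is no reading), "intrinsics" (3x3 intrinsics, pixels), "R" (3x3) and "t" (3): a world point X has camera coordinates R X + t. Camera axes: x right, y down, z forward; pixel columns grow to the right and rows downward; lengths in m; the calibration is good to about 2 mm. A picture is of the moment at which its call begins.
A pose or a line that the arm cannot do raises PlanningError and nothing moves.
- close_job(): hands the job in, once; it reports no verdict.
Trained networks look in the newest picture that a camera, given by its name, has taken for a name from the list of things; names that differ only in an ending like _2 or _b are one class to them, and where a whole thing is asked for, a point or a joint stands for the part that bears it (a point fixed in the world has none). Each returns a list of dicts, best first, with "conf" (0 to 1); they miss things now and then, are a little off and sometimes report something else, mostly with a low value. They report only what shows in the picture. A call takes as long as a camera call. They do not tell look-alikes from the thing itself.
- spot_in(camera, query): "xy" ([column, row] in pixels, amid what is visible of it).
- silhouettes(camera, query): "region" (400x640 bool, what is visible of it) and "xy" ([column, row] in pixels, amid what is visible of it).
Readings, each from a call of its own:
- current_clock(): time.
- current_joint_pos(): joint angles.
- current_qvel(): joint speeds.
- current_joint_torque(): joint torques, N m.
- current_position(): TCP position.
- current_orientation(): TCP orientation.
- current_force(): force on the tool from outside, world axes, zero at the start.
- current_torque(): the same for the moment, N m.
- current_finger_gap(): finger opening in m.
Only numpy, scipy, OpenCV 4.12 (cv2) and the standard library are available. Lean on these libraries where they do the work, as an engineer would, in place of code of your own. Each camera call takes 0.05 s, during which the arm holds its last target.

## Working session

There is one attempt and no reset: what is moved stays moved. The work goes in short steps, each a Python script; the robot and the scene stay as the last script left them, time stands still between calls to the robot, and variables do not carry over. Pictures are saved under pics/ and viewed, and the job is handed in when it is done.

```bash
ls; mkdir -p pics
cat > h.py <<'E'
import numpy as np, cv2
from bench import *
def snap(cam,name=None):
    c=capture(cam)
    if name: cv2.imwrite('pics/'+name,c['image'])
    return c
def w(c,u,v,z=None):
    K=np.array(c['intrinsics']);R=np.array(c['R']);t=np.array(c['t'])
    d=z if z is not None else c['range_z'][int(round(v)),int(round(u))]
    p=np.linalg.inv(K)@np.array([u,v,1])*d
    return R.T@(p-t)
def cloud(c):
    K=np.array(c['intrinsics']);R=np.array(c['R']);t=np.array(c['t'])
    v,u=np.mgrid[0:400,0:640]; d=c['range_z']
    p=np.stack([(u-K[0,2])/K[0,0]*d,(v-K[1,2])/K[1,1]*d,d],-1)-t
    return p@R
def px(c,X):
    K=np.array(c['intrinsics']);p=K@(np.array(c['R'])@np.array(X)+np.array(c['t']));return p[:2]/p[2]
E
python3 - <<'E'
from h import *
for n in ['scene','side','wrist']:
    c=snap(n,n+'0.png'); np.savez('pics/'+n+'0.npz',**c)
    R=np.array(c['R']);print(n,-R.T@c['t'],R[2])
    for q in ['marker','cradle','stop','rest','button']:
        print(q,[(np.round(d['xy'],0).tolist(),round(d['conf'],2)) for d in spot_in(n,q)][:3])
print(current_clock())
E
```

```text
pics
scene [ 1.16580344 -0.48463086  1.3841033 ] [-0.43578888  0.32655234 -0.83872023]
marker [([264.0, 234.0], 0.66)]
cradle [([225.0, 208.0], 0.82)]
stop [([357.0, 242.0], 0.74)]
rest [([373.0, 170.0], 0.91)]
button []
side [-0.57067761 -0.96157437  0.92889158] [ 0.64694913  0.5898687  -0.48323053]
marker [([381.0, 237.0], 0.85)]
cradle [([379.0, 258.0], 0.95), ([260.0, 212.0], 0.69), ([337.0, 300.0], 0.58)]
stop [([354.0, 210.0], 0.84)]
rest [([261.0, 210.0], 0.76), ([296.0, 249.0], 0.74)]
button []
wrist [0.60032456 0.06857591 0.38468404] [-8.88082567e-04 -2.51515568e-01 -9.67852845e-01]
marker [([447.0, 15.0], 0.71)]
cradle [([249.0, 351.0], 0.72)]
stop [([390.0, 162.0], 0.78)]
rest [([248.0, 351.0], 0.56), ([387.0, 159.0], 0.52)]
button []
0.9
```

View pics/scene0.png

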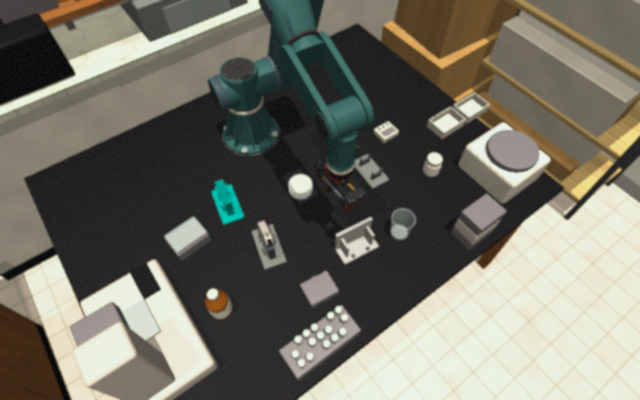

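View pics/side0.png

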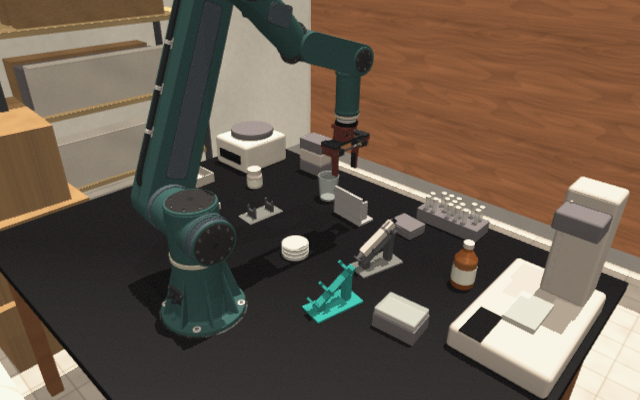

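View pics/wrist0.png

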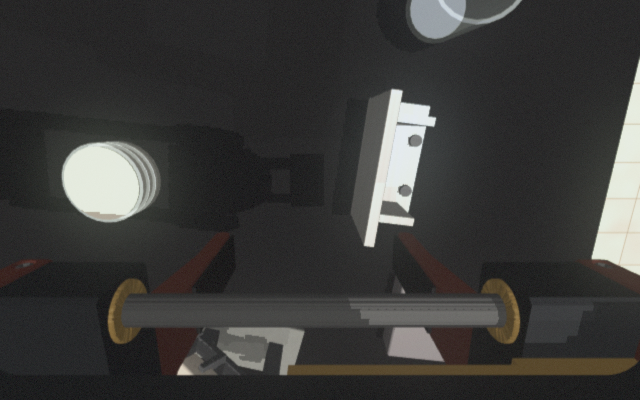

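The marker is in the grey cradle: scene (266,236), side (379,240). The empty turquoise look-alike is at scene (227,200), side (335,293), and I'll leave it alone. The stop is at scene (356,240) and the rest at scene (371,170). Next I'll check a close crop and the geometry.

Run:
```python
from h import *
S=dict(np.load('pics/scene0.npz'));D=dict(np.load('pics/side0.npz'))
a=cv2.resize(S['image'][200:280,225:325],(400,320),interpolation=cv2.INTER_CUBIC)
b=cv2.resize(D['image'][200:280,330:430],(400,320),interpolation=cv2.INTER_CUBIC)
r=cv2.resize(S['image'][140:220,320:420],(400,280),interpolation=cv2.INTER_CUBIC)
r2=cv2.resize(D['image'][180:250,220:320],(400,280),interpolation=cv2.INTER_CUBIC)
cv2.imwrite('pics/crop0.png',np.vstack([np.hstack([a,b]),np.hstack([r,r2])]))
for n,c,us in [('scene',S,[(264,226),(268,243),(356,240),(345,260),(371,170),(227,200),(300,187)]),('side',D,[(388,226),(366,254),(378,240),(352,205),(261,212),(295,245)])]:
    for u in us: print(n,u,np.round(w(c,*u),3))
```

```text
scene (264, 226) [ 0.473 -0.216  0.098]
scene (268, 243) [ 0.563 -0.251  0.151]
scene (356, 240) [0.668 0.04  0.002]
scene (345, 260) [ 0.708 -0.042  0.008]
scene (371, 170) [0.458 0.286 0.003]
scene (227, 200) [ 0.306 -0.266  0.099]
scene (300, 187) [ 0.38  -0.004  0.041]
side (388, 226) [ 0.526 -0.246  0.142]
side (366, 254) [ 0.444 -0.229  0.07 ]
side (378, 240) [ 0.492 -0.237  0.103]
side (352, 205) [0.662 0.006 0.065]
side (261, 212) [0.461 0.281 0.008]
side (295, 245) [ 0.358 -0.006  0.041]
```

View pics/crop0.png

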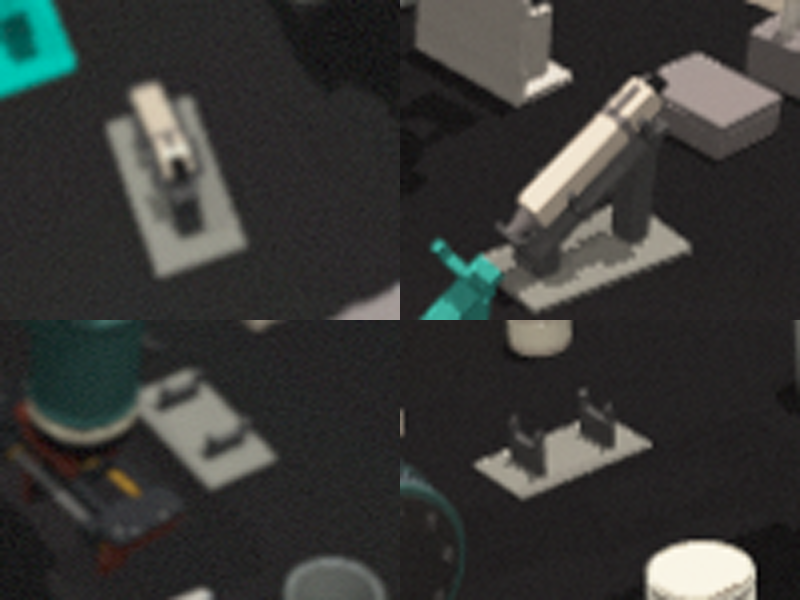

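The crop shows the marker clip-up in the grey cradle with its button end up, away from the robot. The rest is empty. Now close wrist views of the rest and then the marker, from two places each.

```bash
python3 - <<'E'
from h import *
q=current_orientation(); print(q, current_clock())
W=dict(np.load('pics/wrist0.npz'))
print(W['intrinsics'][0])
def go(p,name):
    move_ptp(p,q); c=snap('wrist',name+'.png'); np.savez('pics/'+name+'.npz',**c); print(name,current_clock())
go([0.46,0.25,0.27],'wr1')
go([0.49,0.24,0.30],'wr2')
go([0.50,-0.25,0.31],'wm1')
go([0.52,-0.27,0.33],'wm2')
E
python3 - <<'E'
import cv2,numpy as np
a=[cv2.imread(f'pics/{n}.png') for n in ['wr1','wr2','wm1','wm2']]
a=[cv2.resize(x,(400,250),interpolation=cv2.INTER_AREA) for x in a]
cv2.imwrite('pics/mont1.png',np.vstack([np.hstack(a[:2]),np.hstack(a[2:])]))
E
```

```text
[ 9.99999999e-01  3.86526825e-06 -3.01991497e-05 -9.38390023e-06] 0.9
[313.80236895   0.         313.44385278]
wr1 2.0667
wr2 2.4083
wm1 4.2417
wm2 4.5583
```

View pics/mont1.png

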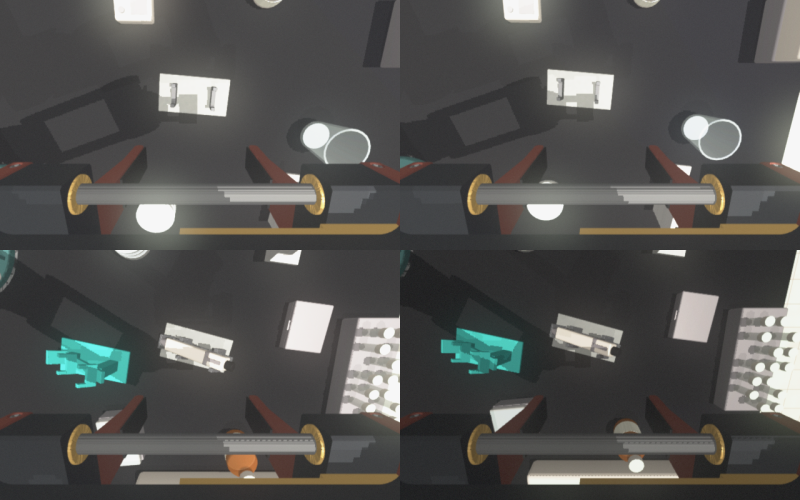

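Wrist views, in full-res pixels: rest plate at about (310,150) in wr1, marker and grey cradle at about (315,555-400=155) in wm1, and the turquoise look-alike at about (140,175). Now the 3D fits.

Run:
```python
from h import *
def fitrect(P): 
    (c,s,a)=cv2.minAreaRect((P[:,:2]*1000).astype(np.float32)); return np.round(c,1),np.round(s,1),round(a,2)
for n in ['scene0','side0','wm1','wm2','wr1','wr2','wrist0']:
    c=dict(np.load(f'pics/{n}.npz')); X=cloud(c); I=c['image'].astype(int); ok=c['range_z']>0
    g=I.max(-1)-I.min(-1)
    print('==',n)
    # rest base
    m=ok&(abs(X[...,0]-.46)<.1)&(abs(X[...,1]-.285)<.1)
    b=m&(X[...,2]>-.004)&(X[...,2]<.015)&(I.mean(-1)>110)
    f=m&(X[...,2]>.025)&(X[...,2]<.06)
    if b.sum()>50 and n!='wrist0': print('restbase',b.sum(),fitrect(X[b]),'z',np.median(X[b][:,2]).round(4),'forks',f.sum(), X[f][:,2].max().round(4) if f.any() else '')
    # cradle/marker
    m=ok&(abs(X[...,0]-.50)<.12)&(abs(X[...,1]+.237)<.075)&(X[...,0]>.39)
    P=m&(X[...,2]>.06)&(X[...,2]<.2)&(I.mean(-1)>(90 if n[0]=='s' else 110))&(g<60)
    if P.sum()>30 and n!='wrist0':
        Q=X[P]; mu=np.median(Q,0); 
        for _ in range(5):
            u,s,vt=np.linalg.svd(Q-Q.mean(0),full_matrices=False); d=vt[0]*np.sign(vt[0][0]); nrm=vt[2]*np.sign(vt[2][2])
        print('marker pts',P.sum(),Q.mean(0).round(4),'dir',d.round(3),'yaw',np.degrees(np.arctan2(d[1],d[0])).round(2),'pitch',np.degrees(np.arcsin(d[2])).round(2),'n',nrm.round(3),'ext',((Q-Q.mean(0))@d).min().round(3),((Q-Q.mean(0))@d).max().round(3))
    b=m&(X[...,2]>-.004)&(X[...,2]<.016)&(I.mean(-1)>(80 if n[0]=='s' else 110))
    if b.sum()>50 and n!='wrist0': print('cradlebase',fitrect(X[b]),np.median(X[b][:,2]).round(4))
    # stop front
    m=ok&(abs(X[...,0]-.67)<.06)&(abs(X[...,1]-.01)<.1)&(X[...,2]>.03)&(X[...,2]<.1)
    if m.sum()>50: 
        print('stop',m.sum(),X[m].min(0).round(3),X[m].max(0).round(3))
    t=ok&(abs(X[...,0]-.5)<.03)&(abs(X[...,1]-.1)<.05)
    if t.any(): print('table z',np.median(X[t][:,2]).round(4))
```

```text
== scene0
restbase 415 (array([457.3, 279.9]), array([ 84.8, 151.7]), 84.79) z 0.0044 forks 82 0.0545
marker pts 225 [ 0.5078 -0.2303  0.1137] dir [ 0.81  -0.208  0.548] yaw -14.42 pitch 33.22 n [-0.107  0.866  0.488] ext -0.097 0.065
cradlebase (array([ 485.8, -223.7]), array([ 85. , 196.3]), 75.19) 0.0065
stop 445 [ 0.647 -0.046  0.03 ] [0.718 0.095 0.1  ]
table z 0.6317
== side0
restbase 294 (array([456. , 282.3]), array([ 93.1, 155.7]), 83.31) z 0.006 forks 98 0.0543
marker pts 429 [ 0.4906 -0.232   0.1083] dir [ 0.793 -0.206  0.573] yaw -14.56 pitch 34.94 n [-0.596 -0.452  0.663] ext -0.08 0.081
cradlebase (array([ 506.3, -227.4]), array([ 96.7, 172.9]), 75.23) 0.0082
stop 545 [ 0.639 -0.048  0.03 ] [0.707 0.099 0.1  ]
table z 0.0001
== wm1
marker pts 2991 [ 0.5015 -0.2261  0.1129] dir [ 0.803 -0.209  0.559] yaw -14.56 pitch 33.95 n [-0.058  0.905  0.421] ext -0.091 0.063
cradlebase (array([ 500.4, -228.7]), array([ 82.1, 163.1]), 75.3) 0.008
stop 159 [ 0.646 -0.044  0.03 ] [ 0.702 -0.031  0.065]
== wm2
marker pts 2069 [ 0.4986 -0.2269  0.1163] dir [ 0.8   -0.21   0.562] yaw -14.72 pitch 34.17 n [-0.444  0.421  0.791] ext -0.092 0.066
cradlebase (array([ 500.3, -228.1]), array([ 80. , 159.1]), 75.33) 0.0081
== wr1
restbase 6217 (array([455.6, 279.7]), array([ 82.9, 153.5]), 85.04) z 0.006 forks 578 0.0522
stop 61 [ 0.647 -0.035  0.03 ] [ 0.65  -0.015  0.053]
table z -0.0001
== wr2
restbase 5548 (array([455. , 279.9]), array([ 82.9, 153.3]), 84.96) z 0.0061 forks 497 0.0524
stop 677 [ 0.646 -0.042  0.03 ] [0.683 0.021 0.1  ]
table z -0.0001
== wrist0
stop 2723 [ 0.647 -0.042  0.03 ] [0.715 0.096 0.1  ]
table z 0.0002
```

Run:
```python
from h import *
c0=np.array([.5003,-.2284,.105]);yaw=np.radians(-14.7);p=np.radians(35)
ex=np.array([np.cos(yaw)*np.cos(p),np.sin(yaw)*np.cos(p),np.sin(p)]);ey=np.array([-np.sin(yaw),np.cos(yaw),0]);ez=np.cross(ex,ey)
R=np.c_[ex,ey,ez]
for n in ['wm1','wm2','side0']:
    c=dict(np.load(f'pics/{n}.npz'));X=cloud(c);I=c['image'].astype(int)
    L=(X-c0)@R
    for lo,hi in [(-65,-45),(-30,-10),(-10,10),(10,30),(66,82)]:
        m=(c['range_z']>0)&(L[...,0]>lo/1e3)&(L[...,0]<hi/1e3)&(abs(L[...,1])<.02)&(L[...,2]>.006)&(L[...,2]<.03)
        if lo>0 and hi>80: m=(c['range_z']>0)&(L[...,0]>.066)&(L[...,0]<.1)&(np.hypot(L[...,1],L[...,2])<.016)
        if m.any():
            y=L[m][:,1]*1e3; z=L[m][:,2]*1e3; print(n,(lo,hi),m.sum(),'y',np.percentile(y,[1,50,99]).round(1),'z',np.percentile(z,[5,50,95]).round(1), 'xmax',(L[m][:,0].max()*1e3).round(1))
# stop
for n in ['wrist0','wr2','side0']:
    c=dict(np.load(f'pics/{n}.npz'));X=cloud(c)
    m=(c['range_z']>0)&(abs(X[...,0]-.655)<.03)&(abs(X[...,1]-.02)<.07)&(X[...,2]>.02)&(X[...,2]<.105)
    P=X[m]
    best=None;rng=np.random.default_rng(0)
    for _ in range(300):
        s=P[rng.choice(len(P),3)];nn=np.cross(s[1]-s[0],s[2]-s[0]);l=np.linalg.norm(nn)
        if l<1e-6: continue
        nn/=l
        if abs(nn[2])>.15 or abs(nn[0])<.6: continue
        k=abs((P-s[0])@nn)<.002
        if best is None or k.sum()>best.sum(): best=k
    Q=P[best];mu=Q.mean(0);nn=np.linalg.svd(Q-mu)[2][2];nn*=np.sign(nn[0])
    tang=np.array([-nn[1],nn[0],0]); s=(Q)@tang
    print(n,len(P),best.sum(),'mu',mu.round(4),'n',nn.round(3),'yaw',np.degrees(np.arctan2(nn[1],nn[0])).round(2),'lat',s.min().round(3),s.max().round(3), 'x at z.08: d=',(mu@nn).round(4))
```

```text
wm1 (-65, -45) 244 y [-11.4   0.9  12.1] z [10.2 12.  13. ] xmax -45.0
wm1 (-30, -10) 283 y [-11.2   1.   12.1] z [10.2 12.  13.1] xmax -10.1
wm1 (-10, 10) 310 y [-11.6   0.8  11.9] z [10.1 12.  13.2] xmax 9.9
wm1 (10, 30) 326 y [-11.5   0.7  12. ] z [10.3 12.  13.2] xmax 30.0
wm1 (66, 82) 227 y [-7.2  0.9  7.7] z [-2.7  5.8  8.3] xmax 79.6
wm2 (-65, -45) 216 y [-11.5   0.5  12.1] z [10.5 12.  13.1] xmax -45.2
wm2 (-30, -10) 257 y [-11.5   0.5  12. ] z [10.3 12.  13.2] xmax -10.1
wm2 (-10, 10) 272 y [-11.7   0.5  11.9] z [10.  12.1 13.2] xmax 10.0
wm2 (10, 30) 294 y [-11.9   0.8  12. ] z [10.3 12.1 13.1] xmax 30.0
wm2 (66, 82) 213 y [-7.6  0.5  7.7] z [-3.9  5.7  8.4] xmax 79.3
side0 (-65, -45) 40 y [-17.5  -2.8  11.2] z [ 8.1 11.4 15.1] xmax -45.2
side0 (-30, -10) 43 y [-16.6  -5.9   8.4] z [ 6.7 11.  15.6] xmax -10.1
side0 (-10, 10) 42 y [-15.7  -2.1  12.2] z [ 8.3 11.7 16.4] xmax 9.5
side0 (10, 30) 42 y [-15.2  -2.3  10.6] z [ 7.9 11.5 15.9] xmax 29.6
side0 (66, 82) 23 y [-11.   -5.9   4.7] z [-4.1  4.9 11.5] xmax 79.7
wrist0 2354 2040 mu [0.6553 0.0277 0.0679] n [ 0.992 -0.124 -0.   ] yaw -7.13 lat 0.039 0.172 x at z.08: d= 0.6468
wr2 767 754 mu [ 0.6505 -0.0099  0.0666] n [ 0.992 -0.123 -0.001] yaw -7.09 lat 0.038 0.101 x at z.08: d= 0.6468
side0 590 292 mu [0.6551 0.0206 0.0619] n [ 0.994 -0.11   0.01 ] yaw -6.34 lat 0.026 0.162 x at z.08: d= 0.6494
```

```bash
cat >> h.py <<'E'
from scipy.spatial.transform import Rotation as Ro
def mk(yaw,pitch):  # marker frame
    yaw=np.radians(yaw);p=np.radians(pitch)
    ex=np.array([np.cos(yaw)*np.cos(p),np.sin(yaw)*np.cos(p),np.sin(p)]);ey=np.array([-np.sin(yaw),np.cos(yaw),0]);return ex,ey,np.cross(ex,ey)
def pose(o,yaw,pitch,s=-1,gx=0.,below=.016):
    """TCP pose for holding marker with origin o; s=-1: camera toward button"""
    ex,ey,ez=mk(yaw,pitch); R=np.c_[s*ey,s*ex,-ez]
    return np.array(o)+gx*ex-below*ez, Ro.from_matrix(R).as_quat()
SEAT=np.array([.5003,-.2282,.105]);SY=-14.7
E
python3 - <<'E'
from h import *
c=dict(np.load('pics/wm1.npz'));X=cloud(c)
I=c['image'].astype(int)
m=(c['range_z']>0)&(I[...,0]-I[...,2]>60)&(X[...,0]<.45)
Q=X[m]
for lo in np.arange(.22,.44,.03):
    k=(Q[:,0]>=lo)&(Q[:,0]<lo+.03)
    if k.any(): print(lo.round(2),Q[k].max(0).round(3),Q[k].min(0).round(3))
m=(c['range_z']>0)&(X[...,2]>.12)&(X[...,2]<.2);Q=X[m];print('tall',Q.min(0),Q.max(0))
print(current_joint_pos())
for s in (-1,1):
    for nm,a in [('pre',(SEAT+.08*mk(SY,35)[2],SY,35)),('grasp',(SEAT,SY,35)),('stop',([.57,.036,.08],-7.1,0)),('rest',([.455,.28,.046],-5,0)),('rest180',([.455,.28,.046],175,0))]:
        j=inverse_kinematics(*[x.tolist() for x in pose(*a,s=s)]); print(s,nm,None if j is None else np.round(j,2))
E
```

```text
0.22 [ 0.25  -0.21   0.088] [ 0.22  -0.32  -0.001]
0.25 [ 0.28  -0.217  0.082] [ 0.25  -0.304 -0.001]
0.28 [ 0.31  -0.223  0.134] [ 0.28  -0.312 -0.001]
0.31 [ 0.34  -0.229  0.115] [ 0.31  -0.313  0.003]
0.34 [ 0.343 -0.237  0.009] [ 0.34  -0.251  0.005]
tall [ 0.28121438 -0.48309456  0.12000875] [ 0.61954798 -0.2151619   0.15708515]
[-5.95596787e-01  2.61979966e-01  1.38624460e+00  1.88289319e-04
  1.49310518e+00 -5.96552144e-01]
-1 pre [-0.8   0.15  2.27  1.06  0.35  0.08]
-1 grasp [-0.73  0.37  2.25  1.71  0.27 -0.54]
-1 stop [-0.06  0.5   1.73 -0.    0.9   1.64]
-1 rest [ 0.42  0.52  1.84 -0.    0.78  2.08]
-1 rest180 [ 0.42  0.52  1.84 -0.    0.78 -1.06]
1 pre None
1 grasp [-0.73  0.37  2.25  1.71  0.27  2.6 ]
1 stop [-0.06  0.5   1.73 -0.    0.9  -1.5 ]
1 rest [ 0.42  0.52  1.84 -0.    0.78 -1.06]
1 rest180 [ 0.42  0.52  1.84 -0.    0.78  2.08]
```

```bash
cat >> h.py <<'E'
def pose(o,yaw,pitch,s=-1,gx=0.,below=.015,dt=15):
    ex,ey,ez=mk(yaw,pitch); tx,_,tz=mk(yaw,pitch-dt); R=np.c_[s*ey,s*tx,-tz]
    return (np.array(o)+gx*ex-below*tz).tolist(), Ro.from_matrix(R).as_quat().tolist()
E
python3 - <<'E'
from h import *
for dt in (10,15,20):
  for nm,a in [('pre',(SEAT+.08*mk(SY,35-dt)[2],SY,35)),('grasp',(SEAT,SY,35)),('up',(SEAT+[0,0,.08],SY,35)),('stop',([.57,.036,.08],-7.1,0)),('resthi',([.455,.28,.12],-5,0)),('rest',([.455,.28,.046],-5,0)),('rest180',([.455,.28,.046],175,0))]:
        j=inverse_kinematics(*pose(*a,s=-1,dt=dt)); print(dt,nm,None if j is None else np.round(j,2))
E
```

```text
10 pre [-0.71  0.15  2.1   0.38  0.52  0.83]
10 grasp [-0.67  0.34  2.11  0.55  0.33  0.67]
10 up [-0.67  0.19  2.03  0.33  0.55  0.91]
10 stop [-0.06  0.58  1.59  0.01  1.15  1.62]
10 resthi [0.37 0.47 1.67 0.08 1.16 1.99]
10 rest [0.37 0.58 1.72 0.09 1.   1.97]
10 rest180 [ 0.49  0.48  1.95 -0.18  0.57 -0.85]
15 pre [-0.67  0.18  2.02  0.23  0.64  1.  ]
15 grasp [-0.64  0.34  2.04  0.3   0.45  0.94]
15 up [-0.64  0.21  1.96  0.21  0.66  1.04]
15 stop [-0.07  0.62  1.52  0.02  1.26  1.62]
15 resthi [0.35 0.51 1.61 0.11 1.25 1.96]
15 rest [0.35 0.61 1.66 0.12 1.11 1.94]
15 rest180 [ 0.52  0.47  2.01 -0.33  0.47 -0.67]
20 pre [-0.63  0.21  1.93  0.14  0.76  1.11]
20 grasp [-0.61  0.36  1.97  0.17  0.57  1.08]
20 up [-0.61  0.23  1.89  0.13  0.78  1.13]
20 stop [-0.07  0.67  1.45  0.02  1.37  1.62]
20 resthi [0.33 0.56 1.56 0.14 1.35 1.93]
20 rest [0.33 0.65 1.6  0.15 1.21 1.91]
20 rest180 [ 0.57  0.47  2.06 -0.58  0.39 -0.4 ]
```

```bash
python3 - <<'E'
from h import *
tz=mk(SY,20)[2]
move_ptp(*pose(SEAT+.08*tz,SY,35)); print(current_clock(),current_finger_gap())
c=snap('wrist','pre.png')
servo_line(pose(SEAT,SY,35)[0],rate=.08); print(np.round(current_position(),4),pose(SEAT,SY,35)[0],np.round(current_force(),2))
move_gripper(0.0); print(current_finger_gap(),np.round(current_force(),2),np.round(current_position(),4),current_clock())
snap('side','side1.png')
E
python3 -c "
import cv2,numpy as np
a=cv2.imread('pics/pre.png');b=cv2.imread('pics/side1.png')[150:300,280:460]
cv2.imwrite('pics/m2.png',np.hstack([cv2.resize(a,(400,250)),cv2.resize(b,(300,250))]))"
```

```text
5.975 0.08770824058936443
[ 0.5054 -0.2296  0.0913] [0.5052623758315805, -0.22950185492865383, 0.09090461068821137] [ 1.45  0.28 -0.65]
0.023827812751135796 [ 0.26 -0.49  0.16] [ 0.5052 -0.2295  0.0909] 8.175
```

View pics/m2.png

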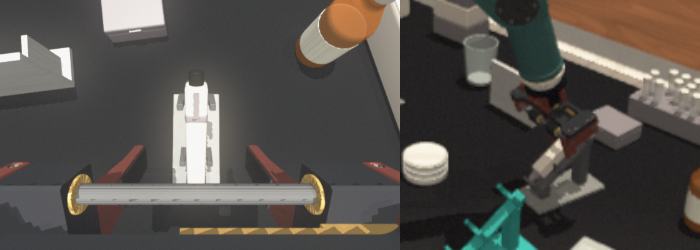

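Gripped at a 23.8 mm gap. In the wrist view the button is at about (313,120), ahead of the fingers. Next I'll lift, move in front of the stop and check the marker in the hand.

```bash
cat >> h.py <<'E'
STY=-7.1
NS=np.array([np.cos(np.radians(STY)),np.sin(np.radians(STY)),0]);TS=np.array([-NS[1],NS[0],0])
def stopo(d,z=.08): return (.6468-d)*NS+.107*TS+np.array([0,0,z])
def inhand(c,o,yaw,pitch,s=''):
    X=cloud(c);L=(X-np.array(o))@np.c_[mk(yaw,pitch)];  L=(X-np.array(o))@np.array(mk(yaw,pitch)).T
    ok=c['range_z']>0
    for lo,hi in [(20,31),(33,58),(61,65)]:
        m=ok&(L[...,0]>lo/1e3)&(L[...,0]<hi/1e3)&(abs(L[...,1])<.018)&(L[...,2]>.006)&(L[...,2]<.03)
        if m.any(): print(s,(lo,hi),m.sum(),'y',np.percentile(L[m][:,1]*1e3,[2,98]).round(1),'z',np.percentile(L[m][:,2]*1e3,[5,50,95]).round(1))
    m=ok&(L[...,0]>.067)&(L[...,0]<.095)&(np.hypot(L[...,1],L[...,2])<.015)
    if m.any(): print(s,'button',m.sum(),'x',np.percentile(L[m][:,0]*1e3,[1,50,99]).round(1),'y',np.percentile(L[m][:,1]*1e3,[2,98]).round(1),'z',np.percentile(L[m][:,2]*1e3,[50,98]).round(1))
E
python3 - <<'E'
from h import *
servo_line(pose(SEAT+[0,0,.09],SY,35)[0],rate=.12); print(current_finger_gap(),current_clock())
o=stopo(.105,.19); move_ptp(*pose(o,STY,0)); print(current_clock())
o=stopo(.105); servo_line(pose(o,STY,0)[0],rate=.12); sleep(.2); print(current_clock(),np.round(current_position(),4),pose(o,STY,0)[0],np.round(current_force(),2))
c=snap('wrist','stop1.png'); np.savez('pics/stop1.npz',**c); inhand(c,o,STY,0)
snap('side','stop1s.png'); snap('scene','stop1c.png')
E
python3 -c "
import cv2,numpy as np
a=cv2.imread('pics/stop1.png');b=cv2.imread('pics/stop1s.png')[130:280,260:440]
cv2.imwrite('pics/m3.png',np.hstack([cv2.resize(a,(400,250)),cv2.resize(b,(300,250))]))"
```

```text
0.023844621354500002 9.125
10.1833
11.45 [0.5476 0.0397 0.0662] [0.5470182858887667, 0.03969209349849687, 0.06551111260566397] [-0.35 -0.05 -1.29]
 (20, 31) 1074 y [-11.9  12. ] z [11.8 13.1 14.3]
 (33, 58) 3187 y [-11.3  11.5] z [11.5 13.1 16.4]
 (61, 65) 816 y [-10.9  11.1] z [ 7.8 12.1 13.7]
 button 1525 x [67.2 74.4 79.4] y [-7.3  7.6] z [7.3 9.5]
```

View pics/m3.png

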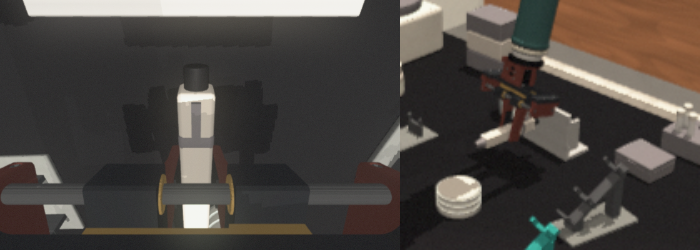

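Marker is held level, with the button end at about marker x = +80 mm; in the wrist view the button is at about (312,120) with the stop beyond it. Pressing now.

Run:
```python
from h import *
servo_line(pose(stopo(.084),STY,0)[0],rate=.08); sleep(.2)
f0=np.array(current_force())
for k in range(12):
    d=.080-.0015*k
    hit=servo_line(pose(stopo(d),STY,0)[0],rate=.015,contact_N=14)
    p=np.array(current_position())-np.array(pose(stopo(0),STY,0)[0]); f=np.array(current_force())-f0
    print(round(d,4),hit,'act d',round(-p@NS,4),'f',np.round(f,1),'gap',round(current_finger_gap(),4))
    if hit or f@NS<-13: break
print(current_clock())
c=snap('wrist','stop2.png'); np.savez('pics/stop2.npz',**c); inhand(c,stopo(-p@NS),STY,0)
snap('side','stop2s.png')
```

```text
0.08 False act d 0.0799 f [ 1.2 -1.6 -0.4] gap 0.0238
0.0785 False act d 0.0786 f [-0.  -1.  -1.4] gap 0.0237
0.077 False act d 0.0784 f [-5.   0.6  0.6] gap 0.0239
0.0755 False act d 0.0764 f [-4.9 -0.6  1. ] gap 0.0241
0.074 False act d 0.0745 f [-4.7 -0.6  0.5] gap 0.0239
0.0725 False act d 0.0727 f [-4.2 -0.2  0.2] gap 0.0239
0.071 False act d 0.0711 f [-4.3 -0.1  0.8] gap 0.0241
0.0695 False act d 0.0703 f [-5.  -0.3  0.3] gap 0.0237
0.068 False act d 0.0704 f [-8.3  0.2  1.7] gap 0.0236
0.0665 False act d 0.0704 f [-12.6   0.8   4. ] gap 0.0235
0.065 False act d 0.0703 f [-14.6   1.2   4.6] gap 0.0242
15.1333
 (20, 31) 1103 y [-12.3  13.7] z [10.7 12.2 13.6]
 (33, 58) 3192 y [-11.3  11.4] z [10.4 12.  15.3]
 (61, 65) 409 y [-11.2  11.3] z [10.2 11.4 12.5]
 button 1056 x [80.1 80.4 80.7] y [-13.4  13.4] z [ 1.6 13.8]
```

Force held at about 5 N while sliding, then rose to 15 N with no more movement at d = 70.3 mm, which looks fully home. Backing off to check.

Run:
```python
from h import *
servo_line(pose(stopo(.105),STY,0)[0],rate=.08); sleep(.2)
o=np.array(current_position())-np.array(pose(np.zeros(3),STY,0)[0])
c=snap('wrist','stop3.png'); np.savez('pics/stop3.npz',**c); inhand(c,o,STY,0)
c0=dict(np.load('pics/stop1.npz')); 
snap('side','stop3s.png'); print(current_clock())
# barrel end (white front step) profile: max x of depth by z>6
for cc,oo in ((c0,np.array([0.5476,0.0397,0.0662])-np.array(pose(np.zeros(3),STY,0)[0])),(c,o)):
    L=(cloud(cc)-oo)@np.array(mk(STY,0)).T; m=(cc['range_z']>0)&(abs(L[...,1])<.004)&(L[...,2]>.004)&(L[...,2]<.02)&(L[...,0]>.05)&(L[...,0]<.1)
    b=m&(L[...,2]>.0105); k=m&(L[...,2]<.0095); print('barrel end',(L[b][:,0].max()*1e3).round(1),'button end',(L[k][:,0].max()*1e3).round(1))
a=cv2.imread('pics/stop1.png')[90:200,240:380];b=c['image'][90:200,240:380];s=cv2.imread('pics/stop3s.png')[170:240,290:380]
cv2.imwrite('pics/m4.png',np.hstack([cv2.resize(x,(266,230),interpolation=cv2.INTER_CUBIC) for x in (a,b,s)]))
```

```text
(20, 31) 1067 y [-11.7  11.9] z [11.  12.5 13.5]
 (33, 58) 3193 y [-11.3  11.4] z [11.  12.5 15.9]
 (61, 65) 818 y [-10.9  10.9] z [ 7.2 11.2 12.9]
 button 621 x [67.1 69.9 70.7] y [-7.2  7.3] z [5.2 9. ]
16.1833
barrel end 65.2 button end 78.9
barrel end 64.8 button end 70.7
```

View pics/m4.png

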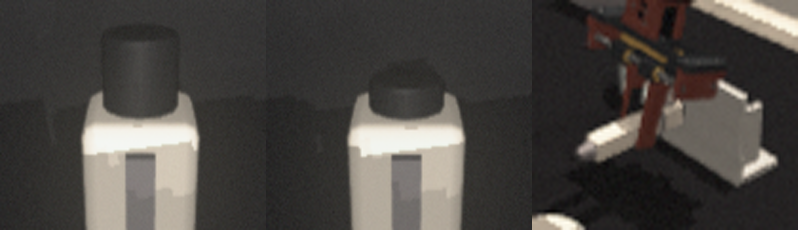

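Button end is now at +70.7 mm (was about 79-80), barrel end unchanged at 65: fully home with no slip. Now I'll refine the rest from its forks and place the marker.

Run:
```python
from h import *
for n in ['wr1','wr2']:
    c=dict(np.load(f'pics/{n}.npz'));X=cloud(c);L=(X-[.4553,.2798,0])@np.array(mk(-5,0)).T
    for s in (-1,1):
        m=(c['range_z']>0)&(abs(L[...,0]-s*.04)<.015)&(abs(L[...,1])<.04)
        a=m&(L[...,2]>.045);f=m&(L[...,2]>.03)&(L[...,2]<.037)
        y=L[a][:,1]*1e3; print(n,s,'arms x',np.percentile(L[a][:,0]*1e3,[5,50,95]).round(1),'y-',np.round([y[y<0].min(),y[y<0].max()],1),'y+',np.round([y[y>0].min(),y[y>0].max()],1),'ztop',np.percentile(L[a][:,2]*1e3,[50,90]).round(1),'floor n',f.sum(),np.percentile(L[f][:,1]*1e3,[2,98]).round(1) if f.any() else '',np.median(L[f][:,2]*1e3).round(1))
```

```text
wr1 -1 arms x [-52.9 -39.7 -28.7] y- [-40.  -0.] y+ [ 0. 23.] ztop [370.3 385. ] floor n 179 [-15.9  15.2] 34.2
wr1 1 arms x [27.7 50.3 54.2] y- [-37.8  -0. ] y+ [ 0.  22.9] ztop [368.  386.2] floor n 179 [-18.3  18.3] 34.0
wr2 -1 arms x [-39.9 -28.1 -25.3] y- [-29.4  -8.9] y+ [16.7 23.1] ztop [399.5 404.8] floor n 166 [-16.8  18. ] 34.1
wr2 1 arms x [26.7 40.6 53.6] y- [-22.6  -7.4] y+ [16.2 22.7] ztop [407.5 417.9] floor n 144 [-15.1  15.4] 34.0
```

Run:
```python
from h import *
RY=-5.0; ex=mk(RY,0)[0]; base=np.array([.4553,.2798,0])+.0028*ex
servo_line(pose(stopo(.115,.19),STY,0)[0],rate=.15)
move_ptp(*pose(base+[0,0,.15],RY,0)); print(current_clock())
servo_line(pose(base+[0,0,.075],RY,0)[0],rate=.1); sleep(.2)
o=np.array(current_position())-np.array(pose(np.zeros(3),RY,0)[0]); print(np.round(o-base,4))
c=snap('wrist','rest1.png'); inhand(c,o,RY,0)
L=(cloud(c)-[.4553,.2798,0])@np.array(mk(RY,0)).T
m=(c['range_z']>0)&(abs(L[...,1])<.025)&(L[...,0]>.03)&(L[...,0]<.05)&(L[...,2]>.044)&(L[...,2]<.053); print('fork arm',m.sum(), np.round(L[m].min(0)*1e3,1) if m.any() else '', np.round(L[m].max(0)*1e3,1) if m.any() else '')
snap('side','rest1s.png')
a=cv2.imread('pics/rest1.png');b=cv2.imread('pics/rest1s.png')[150:270,200:340]
cv2.imwrite('pics/m5.png',np.hstack([cv2.resize(a,(480,300)),cv2.resize(b,(300,300))]))
```

```text
18.0667
[0.0005 0.0002 0.0756]
 (20, 31) 1068 y [-11.9  11.8] z [11.1 12.5 13.5]
 (33, 58) 3205 y [-11.4  11.4] z [10.9 12.6 15.9]
 (61, 65) 811 y [-10.8  10.9] z [ 7.1 11.3 12.9]
 button 630 x [67.1 69.9 70.7] y [-7.3  7.3] z [5.2 8.8]
fork arm 485 [ 36.3 -22.7  44. ] [44.9 23.2 51.7]
```

View pics/m5.png

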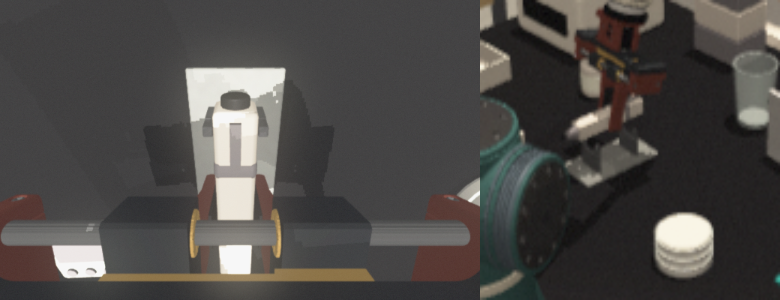

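The marker is lined up over the front fork, which is at about (235,122) in the montage. The fork arms lie at y = ±23 and x = 40, all centred. Lowering and releasing.

Run:
```python
from h import *
RY=-5.0; ex=mk(RY,0)[0]; base=np.array([.4553,.2798,0])+.0028*ex
h=servo_line(pose(base+[0,0,.049],RY,0)[0],rate=.05,contact_N=10); print(h)
h=servo_line(pose(base+[0,0,.0455],RY,0)[0],rate=.015,contact_N=5); sleep(.1)
o=np.array(current_position())-np.array(pose(np.zeros(3),RY,0)[0]); print(h,np.round(o-base,4),np.round(current_force(),2))
move_gripper(.05); sleep(.3); print(current_finger_gap(),np.round(current_force(),2))
tz=mk(RY,-15)[2]
servo_line((np.array(current_position())+.10*tz).tolist(),rate=.1)
print(current_clock())
o=np.array(current_position())-np.array(pose(np.zeros(3),RY,0)[0])
c=snap('wrist','fin.png');np.savez('pics/fin.npz',**c);inhand(c,np.array([.4553,.2798,.046])+.0025*ex,RY,0)
for n in('side','scene'):
    d=snap(n,'fin_'+n+'.png');np.savez('pics/fin_'+n+'.npz',**d)
a=c['image'];b=cv2.imread('pics/fin_side.png')[170:250,215:310];s=cv2.imread('pics/fin_scene.png')[130:210,325:420]
cv2.imwrite('pics/m6.png',np.vstack([np.hstack([cv2.resize(x,(380,290),interpolation=cv2.INTER_CUBIC) for x in (b,s)]),np.hstack([cv2.resize(a,(464,290)),np.zeros((290,296,3),np.uint8)])]))
```

```text
False
True [0.0004 0.0001 0.0458] [ 0.73 -0.9   5.62]
0.050094408074318766 [-0.38  0.26  0.45]
22.3917
 (20, 31) 412 y [-11.2  12. ] z [10.8 12.3 13.5]
 (33, 58) 1120 y [-11.3  11.8] z [10.6 12.2 15.7]
 (61, 65) 249 y [-10.4  10.9] z [ 7.1 11.2 12.7]
 button 214 x [67.1 70.2 71.2] y [-7.   7.6] z [5.4 8.8]
```

View pics/m6.png

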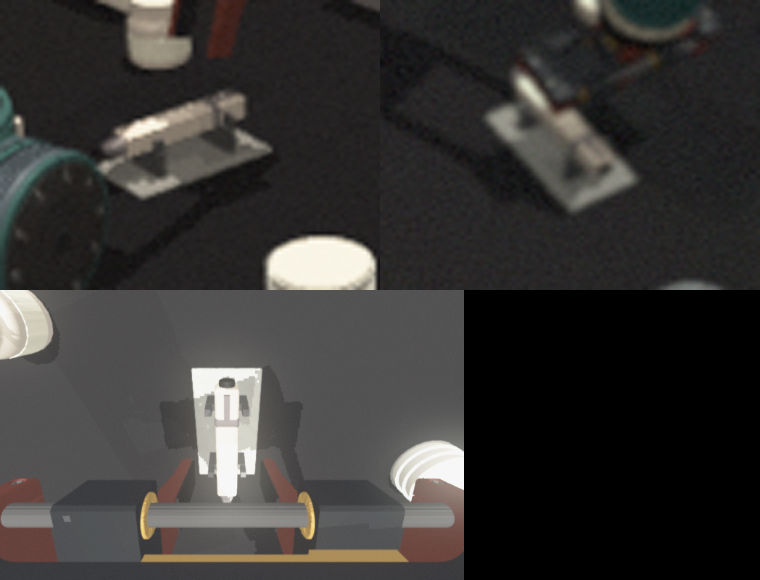

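The marker lies level in both forks: side crop (175,125), wrist montage (227,440). I'll do a quick bystander check and then hand in.

Run:
```python
from h import *
for q in ['dishes','timer','slide_box','tip_box','beaker','reagent','jar']:
    r=[]
    for n in ('side','scene'):
        pass
S0=cv2.imread('pics/scene0.png').astype(int);S1=cv2.imread('pics/fin_scene.png').astype(int)
D0=cv2.imread('pics/side0.png').astype(int);D1=cv2.imread('pics/fin_side.png').astype(int)
print([[q]+[np.round(r[0]['xy']).tolist() if (r:=spot_in(n,q)) else None for n in('scene','side')] for q in ['dishes','timer','slide_box','tip_box','beaker','reagent','jar']])
cv2.imwrite('pics/diff.png',np.hstack([cv2.resize(np.clip(abs(a-b)*3,0,255).astype(np.uint8),(400,250)) for a,b in((S0,S1),(D0,D1))]))
print(current_clock())
```

```text
[['dishes', [299.0, 188.0], [298.0, 248.0]], ['timer', [375.0, 130.0], None], ['slide_box', [322.0, 289.0], [407.0, 229.0]], ['tip_box', [356.0, 240.0], [403.0, 316.0]], ['beaker', [402.0, 222.0], [327.0, 182.0]], ['reagent', [219.0, 303.0], [462.0, 267.0]], ['jar', [432.0, 164.0], [257.0, 212.0]]]
23.2417
```

View pics/diff.png

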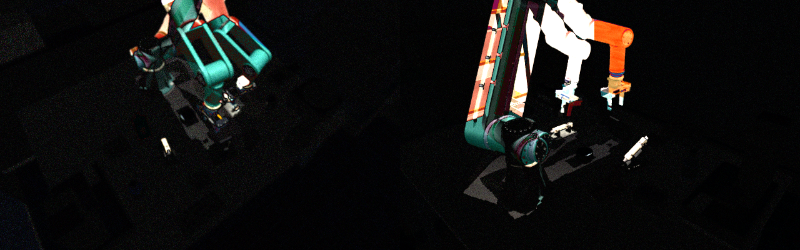

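The difference image shows only the arm, its shadow, the marker and a patch at the timer, which may just be the arm hiding it. Checking that.

Run:
```python
from h import *
q=current_orientation();p=np.array(current_position());move_ptp([0.56,0.05,0.25],q)
print(current_clock(),np.round(current_force(),2))
s=snap('scene','fin2.png');S0=cv2.imread('pics/scene0.png')
sd=snap('side','fin2s.png')
cv2.imwrite('pics/m7.png',np.hstack([cv2.resize(x[100:210,320:480],(390,270),interpolation=cv2.INTER_CUBIC) for x in(S0,s['image'])]))
for n,c in(('0',dict(np.load('pics/scene0.npz'))),('1',s)):
    X=cloud(c);m=(X[...,2]>.018)&(X[...,2]<.034)&(abs(X[...,0]-w(c,386,131)[0])<.08)&(abs(X[...,1]-w(c,386,131)[1])<.08)&(c['image'].mean(-1)>120);print(n,m.sum(),X[m].mean(0).round(4))
```

```text
24.2917 [-0.64  0.06  0.07]
0 242 [0.3491 0.4553 0.0262]
1 18 [0.6779 0.0263 0.0228]
```

View pics/m7.png

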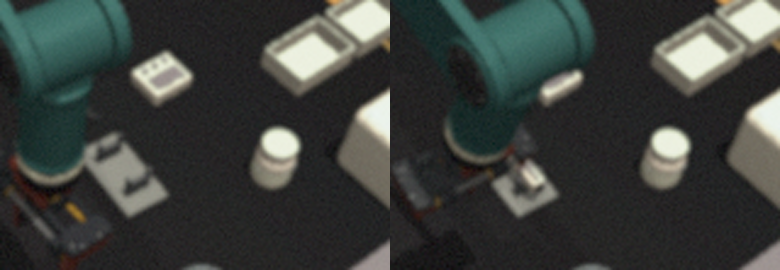

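The arm only hides part of the timer. Its visible edge is where it was, and it stands about 0.2 m from the rest. Handing in.

Run:
```python
from h import *
c=dict(capture('side'));X=cloud(c);L=(X-[.4553,.2798,.046])@np.array(mk(-5,0)).T
m=(c['range_z']>0)&(abs(L[...,1])<.02)&(abs(L[...,0])<.12)&(L[...,2]>.009)&(L[...,2]<.025)
P=L[m];print(m.sum(),'top z slope',np.polyfit(P[:,0],P[:,2],1).round(4),'x ext',P[:,0].min().round(3),P[:,0].max().round(3))
close_job();print(current_clock())
```

```text
116 top z slope [0.0036 0.012 ] x ext -0.088 0.066
the job is handed in; nothing more can be done
the job is handed in; nothing more can be done
```

I took the marker from the grey cradle, pushed its button home against the stop, laid it in both forks of the rest and handed the job in. The last clock reading was about 24 s of the 56 s allowed; no verdict is reported.

- **Button press:** The force stayed at about 5 N while the button slid. It then rose to about 15 N with no further movement. Backed off, the button end measured 70.7–71.2 mm along the marker, against 71 mm for fully home. The barrel end did not shift in the grip.
- **Writing tip:** I did not see the thin tip clearly in any picture. That it is out follows from the button being home.
- **Lay-down:** The marker is level (slope about 0.2°), at the seat height, and centred to about 1 mm. The gripper was fully clear before hand-in.
- **Other things on the bench:** Comparing pictures before and after showed no bystander moved. The arm hid part of the timer in the last picture, but its visible edge was where it had been, and the gripper never came near it.
- **Checks that disagreed:** The network found no timer in the side view. It also reported the tip box at the stop's pixel in the scene view, so I relied on the picture comparison there.

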